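Hold a tube offcut up for bore inspection

ROBOT

A 6-joint arm with a two-finger parallel gripper is mounted at the origin on the work surface. World frame = base frame: x ahead of the robot, y to its left, z up, the work surface at z = 0. Lengths are in m, angles in rad, forces in N, time in s.
With the tool pointing down it reaches from about 0.4 to 0.825 m from the base axis. Payload 7 kg.
Tool frame: the origin (TCP) lies at the centre of the arm's flange, where the gripper is bolted on; the fingertips stand 178 mm ahead of it and the grasp point (between the pads) lies 159 mm ahead of it; z points along the fingers, y is the direction in which the jaws open and shut (so a half turn about z gives the same grasp; the last joint's range is limited). The gripper opens to 88 mm and grips with 3 to 60 N. Pads are 19 mm wide; open, the fingers measure 130 mm over their backs; the gripper's body (78 mm by 193 mm) begins 47 mm behind the grasp point.
Start: joints at [1.545, 0.359, 0.012, 0, -1.224, -0.288], TCP at [0.208, 0.642, 0.405] pointing down, gripper open.
Joint ranges: [-3.07, 3.07], [-1.43, 2.12], [-1.02, 1.25], [-3.03, 1.67], [-3.05, -0], [-3.03, 3.03]. Speed limits (rad/s): [2.39, 2.39, 3.01, 3.14, 3.14, 3.14].

INTERFACE

Orientations are given as a unit quaternion [w, x, y, z].
In Python, from plant import bot gives the robot as it stands.
- The arm moves only by the tool apply_moves, never from a script. Its argument "deltas" is one flat list of numbers, 7 for each row, row after row: the turn, a rotation vector about the world's x, y, z in degrees, then the shift along the world's x, y, z in mm, then the closure in counts, from 0 (fully open) to 255 (shut). In form: [rx, ry, rz, dx, dy, dz, jaw, rx, ry, rz, dx, dy, dz, jaw, ...]. A call has exactly 8 rows; each row shifts and turns the commanded pose from where the row before left it; what a row does not reach is not made up. A row lasts 1/8 s, in which the tool goes at most 62.5 mm and 10.7 degrees, less where a joint would pass 70% of its speed; a pose out of reach is approached as far as the arm can. A call with a gripper value outside its range is refused whole. The fingers move at their own pace and stop on an object; "newtons" is the grip in N (left out, the last holds). Time passes only in rows, so rows that do not move let the fingers close, or fill a call up. It gives the time, the measured TCP pose, the force and the opening at its end, in the units of the state.
- bot.get_obs(): the state, without advancing time (a new reading comes with each control period).
- bot.grab_frame(name): name is "scene" or "side" or "wrist"; returns a dict with "color" (400x640x3 uint8, red, green, blue), "fx", "fy", "cx", "cy" (pixels), "eye" and "attitude" of the camera in the world. Camera axes: x right, y up, looking along -z (the intrinsics and any distortion apply to the point x, -y, -z); pixel columns grow to the right and rows downward; lengths in m; the calibration is good to about 2 mm. A picture is of the moment at which its call begins. There is no depth.
- bot.close_job(): hands the job in, once; it reports no verdict.
Trained networks look in the newest picture that a camera, given by its name, has taken for a name from the list of things; names that differ only in an ending like _2 or _b are one class to them, and where a whole thing is asked for, a point or a joint stands for the part that bears it (a point fixed in the world has none). Each returns a list of dicts, best first, with "conf" (0 to 1); they miss things now and then, are a little off and sometimes report something else, mostly with a low value. They report only what shows in the picture. A call takes as long as a camera call. They do not tell look-alikes from the thing itself.
- bot.spot_in(label, camera): "point" ([column, row] in pixels, amid what is visible of it).
- bot.trace(label, camera): "pixels" (400x640 bool, what is visible of it) and "point" ([column, row] in pixels, amid what is visible of it).
The state is a dict: "time": time; "joints": joint angles; "qd": joint speeds; "tau": joint torques, N m; "position": TCP position; "tcp_rot": TCP orientation; "contact_force": force on the tool from outside, world axes, zero at the start; "moment": the same for the moment, N m; "gripper_width": finger opening in m.
Only numpy, scipy, OpenCV 4.12 (cv2) and the standard library are available. Lean on these libraries where they do the work, as an engineer would, in place of code of your own. Each camera call takes 0.05 s, during which the arm holds its last target.

TASK

First swivel the small inspection camera on its post until its lens looks straight along its base plate, square at the light panel. Then pick the big square tube (the 40 mm one) out of the tray and hold it up level in the air half-way between lens and panel, its middle at lens height and its bore in line with the lens so that the camera sees through it to the light. Finish while still holding it there steady, with the fingers only and touching nothing else with it; leave the other things where they are.

Things in the scene. Friction and masses are not known exactly. Their poses are not given: they have to be found in the camera images.
- stand: bore inspection stand, fixed to the bench: aluminium base plate 430 x 100 x 12 mm. Origin: centre of the plate's underside. Its x axis runs along the plate from the camera to the light panel, z up. The camera's swivel post (upright, 28 mm diameter) stands at x = -150 mm, y = 0; the light panel, an upright square 110 x 110 mm (95 to 205 mm above the bench) with its white face towards the camera at x = 174 mm. The panel with its bracket fills x = 165 to 195 mm
- camera_head (a joint): swivel of the camera head about its upright post, rad, positive counter-clockwise seen from above; 0 = the lens looks straight along the stand's x axis at the panel; runs from -0.5 to 1.3 and stays where it is left; friction torque about 0.12 N m. It starts turned to the positive side. The head is a black box 90 x 60 x 60 mm, 120 to 180 mm above the bench, with a round lens 65 mm out from the post axis
- camera_tab (a point): centre, for gripping, of the upright aluminium tab on top of the camera head, for turning it: 12 mm thick, 30 mm along the lens line, from 180 to 225 mm above the bench; this point is at 207 mm, on the far side of the post axis from the lens and 45 mm from that axis. It turns with the head: its x axis points along the lens's line of sight (the tab's thickness is along y)
- lens (a point): centre of the lens's front face, 65 mm from the swivel axis, 150 mm above the bench; x axis = line of sight
- view_spot (a point): the place to hold the tube: half-way between lens face and panel face (129 mm from each once the camera is in line), on the lens axis 150 mm above the bench; x axis = line of sight towards the panel, z up. Fixed to the stand
- tube_center (a point): centre of the big steel square tube, 40 x 40 mm outside, 3 mm wall, 120 mm long, about 0.4 kg, the largest of the three offcuts in the tray; x axis along its length (its open bore), z up. It lies flat on the tray floor, so this point starts 24 mm above the bench (20 mm above the tray floor)
- tray: open sheet steel tray fixed to the bench, 310 x 190 mm, walls 35 mm high and 4 mm thick, floor 4 mm thick. Origin: centre of its underside; x along its long side. The three offcuts lie across it, along its y, about 90 mm apart in any order
- small_tube: small steel square tube, 25 x 25 x 120 mm, lying in the tray beside the big one; leave it. Origin: centre of its underside; x along its length
- channel: steel U-channel offcut, 45 wide x 25 high x 120 mm, open side up, in the tray; leave it. Origin: centre of its underside; x along its length
- spray_can: spray can, 65 mm diameter, 190 high, standing on the bench; leave it. Origin: centre of its underside
- solvent_bottle: white plastic bottle, 72 mm diameter, 200 high, standing; leave it. Origin: centre of its underside
- paint_tin: bare metal tin, 86 mm diameter, 90 high, standing; leave it. Origin: centre of its underside
- tape_measure: tape measure in a case 75 x 45 x 70 mm high, standing on the bench; leave it. Origin: centre of its underside
- wrench: steel wrench, about 0.2 m long, lying on the bench beyond the stand; leave it
- hammer: hammer with a wooden handle, about 0.3 m long, lying on the bench; leave it
There are look-alikes about, which are no part of the job. Leave any red look-alike of the part that bears tube_center alone.

How it is judged:
On the way, in this order (a step that is already met when the one before it is completed fails the run):
1. the camera looks straight along its base plate (swivel within 0.1 rad of 0) while the big tube has not yet been lifted (value of joint camera_head between -0.1 and 0.1 rad and height (world z) of tube_center below 0.05 m), for 0.3 s.
2. the big tube is lifted clear of the tray in the fingers (height (world z) of tube_center above 0.09 m and contact force between tube and the fingers above 1 N), for 0.2 s.
At the end, for the whole second after the job is handed in: Swivel within 0.1 rad of 0. The tube, gripped (over 1 N), still (under 20 mm/s) and touching nothing else, is centred within 25 mm along and 18 mm across and in height of the view spot, its length within 0.13 rad of the line of sight (either end first), its z axis within 0.13 rad of upright (value of joint camera_head between -0.1 and 0.1 rad and x of tube_center in the frame of view_spot between -0.025 and 0.025 m and y of tube_center in the frame of view_spot between -0.018 and 0.018 m and z of tube_center in the frame of view_spot between -0.018 and 0.018 m and angle between the x axis of tube_center and the x axis of view_spot, either way round below 0.13 rad and angle between tube_center's own z axis and vertical below 0.13 rad and contact force between tube and the fingers above 1 N and linear speed of tube below 0.02 m/s and contact force between tube and stand below 0.1 N and contact force between tube and tray below 0.1 N and contact force between tube and small_tube below 0.1 N and contact force between tube and channel below 0.1 N and contact force between tube and spray_can below 0.1 N and contact force between tube and solvent_bottle below 0.1 N and contact force between tube and paint_tin below 0.1 N and contact force between tube and tape_measure below 0.1 N and contact force between tube and wrench below 0.1 N and contact force between tube and hammer below 0.1 N); the arm keeps its last pose, push and grip.
It fails at once if another offcut, tool, can, tin or bottle is shifted by more than 40 mm (distance of any of small_tube, channel, spray_can, solvent_bottle, paint_tin, tape_measure, wrench, hammer from where it was at the start of the episode above 0.04 m).
It also fails if it takes over 58 s, if anything falls off the work surface, if the arm or the gripper's body presses on something with over 40 N, if the wrist force passes 120 N, or if a joint passes its speed limit or range.

## Working session

There is one attempt and no reset: what is moved stays moved. The work goes in short steps, Python scripts to look and compute and a tool call to move; the robot and the scene stay as the last step left them, time stands still between calls to the robot, and variables do not carry over. Pictures are saved under pics/ and viewed, and the job is handed in when it is done.

Besides the shell and the picture viewer there is one more tool, called after "Request:" as name(argument=value, ...) on one line, values as JSON. apply_moves: Moves the arm, as the interface text tells. Its arguments: {"type":"object","properties":{"deltas":{"type":"array"},"newtons":{"type":"number"}},"required":["deltas"]}

```bash
ls; mkdir -p pics
cat > h.py <<'E'
import numpy as np, cv2
from plant import bot
from scipy.spatial.transform import Rotation as R
def q2R(q): return R.from_quat([q[1],q[2],q[3],q[0]]).as_matrix()
def save(f,n): cv2.imwrite('pics/'+n+'.png',f['color'][:,:,::-1])
def att(f):
    a=np.array(f['attitude'],float)
    return a if a.shape==(3,3) else q2R(a)
def ray(f,uv):
    d=np.array([(uv[0]-f['cx'])/f['fx'],-(uv[1]-f['cy'])/f['fy'],-1.])
    return np.array(f['eye']),att(f)@d
def onz(f,uv,z):
    e,d=ray(f,uv); return e+d*(z-e[2])/d[2]
def proj(f,p):
    c=att(f).T@(np.array(p)-np.array(f['eye'])); return np.array([f['cx']+f['fx']*c[0]/-c[2], f['cy']-f['fy']*c[1]/-c[2]])
E
python3 - <<'E'
from h import *
print(bot.get_obs())
for n in ['scene','side','wrist']:
    f=bot.grab_frame(n); save(f,n+'0'); print(n,{k:v for k,v in f.items() if k!='color'})
    for l in ['stand','camera_head','camera_tab','lens','tube_center','tray','small_tube','channel']:
        try:
            print(l,[(np.round(d['point'],1).tolist(),round(d['conf'],2)) for d in bot.spot_in(l,n)])
        except Exception as e: print(l,repr(e)[:100])
print(bot.get_obs()['time'])
E
```

```text
pics
{'time': 0.0, 'joints': array([ 1.54510010e+00,  3.59359968e-01,  1.10653008e-02, -3.46427031e-04,
       -1.22408831e+00, -2.88111100e-01]), 'qd': array([ 0.00057013,  0.00153771,  0.0001076 , -0.00098194, -0.00202775,
        0.00087054]), 'tau': array([-1.92182000e-03, -5.82713342e+01,  2.93054974e+01,  6.99724361e+00,
        6.81298159e-03, -1.70704088e-04]), 'position': array([0.20829496, 0.6418516 , 0.40374333]), 'tcp_rot': array([ 8.07815447e-04,  9.87706310e-01, -1.56318871e-01, -5.76680827e-05]), 'contact_force': array([-0.64376921,  0.4089251 ,  0.80143836]), 'moment': array([-0.00034643, -0.0254095 ,  0.04520613]), 'gripper_width': 0.08763238682892849}
scene {'fx': 515.1964385638088, 'fy': 515.1964385638088, 'cx': 329.2171646363054, 'cy': 199.9657467657406, 'eye': array([1.33721143, 0.76330866, 1.12808568]), 'attitude': array([0.33549676, 0.16552537, 0.39418391, 0.83944167])}
stand [([385.6, 264.1], 0.74)]
camera_head [([429.7, 256.3], 0.96)]
camera_tab [([430.2, 259.2], 0.8)]
lens [([430.8, 259.3], 0.64)]
tube_center [([336.0, 160.8], 0.9), ([270.2, 144.3], 0.8), ([
[... 376 characters left out ...]
253])}
stand [([310.7, 203.8], 0.74)]
camera_head [([288.7, 161.3], 0.61)]
camera_tab [([292.7, 160.2], 0.87)]
lens [([291.0, 160.1], 0.83)]
tube_center [([281.6, 380.8], 0.72), ([331.2, 276.7], 0.71), ([226.6, 302.1], 0.68), ([423.4, 272.9], 0.61)]
tray [([318.9, 277.0], 0.91)]
small_tube [([357.1, 274.8], 0.81)]
channel [([297.0, 279.7], 0.83)]
wrist {'fx': 281.0239171609974, 'fy': 281.0239171609974, 'cx': 323.9220955632176, 'cy': 202.81038798554954, 'eye': array([0.28505635, 0.61649297, 0.38473543]), 'attitude': array([-0.58119893,  0.08828037, -0.12151484,  0.7997803 ])}
stand []
camera_head []
camera_tab []
lens []
tube_center []
tray []
small_tube [([630.2, 4.4], 0.61)]
channel []
1.35
```

View pics/scene0.png

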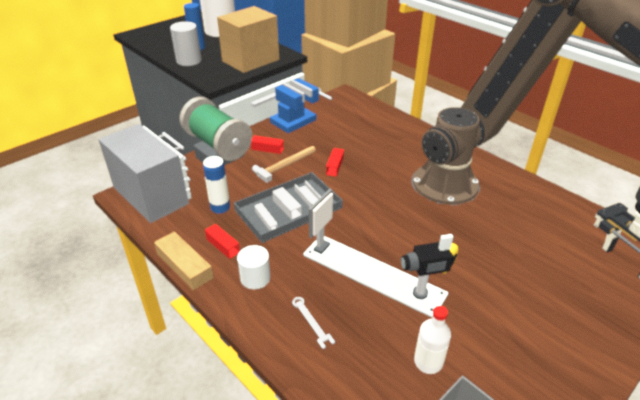

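View pics/side0.png

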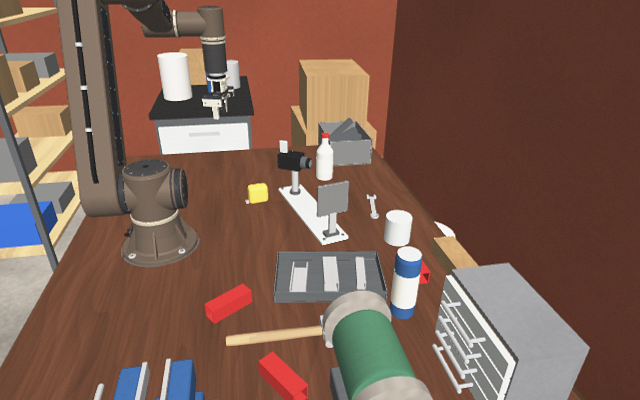

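View pics/wrist0.png

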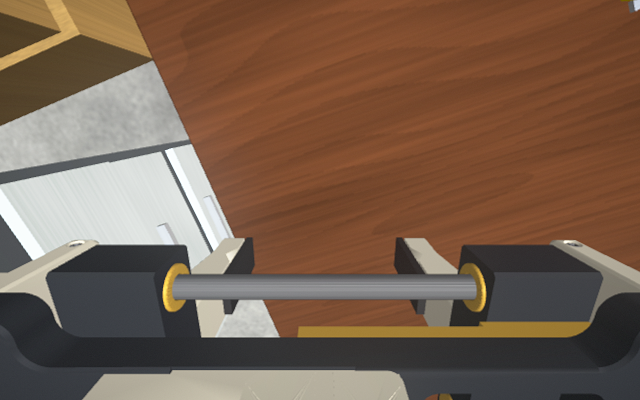

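Run:
```python
import cv2
a=cv2.imread('pics/scene0.png'); b=cv2.imread('pics/side0.png')
cv2.imwrite('pics/c1.png',cv2.resize(a[165:315,220:480],None,fx=3,fy=3,interpolation=cv2.INTER_CUBIC))
cv2.imwrite('pics/c2.png',cv2.resize(b[135:315,240:440],None,fx=3.3,fy=3.3,interpolation=cv2.INTER_CUBIC))
```

```text
(no output)
```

View pics/c1.png

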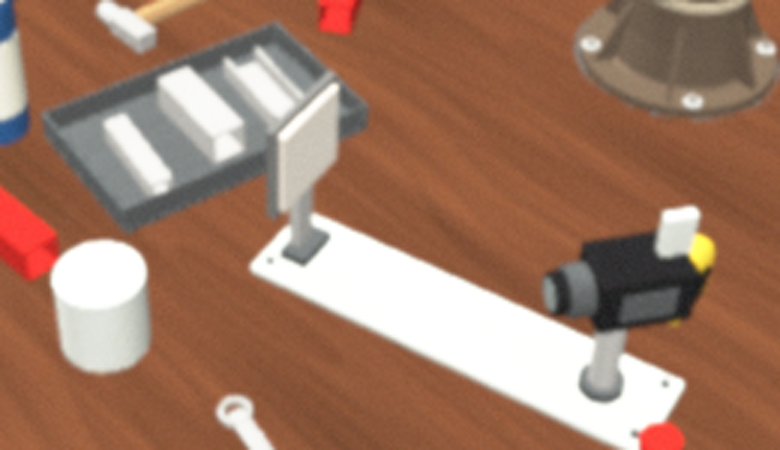

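View pics/c2.png

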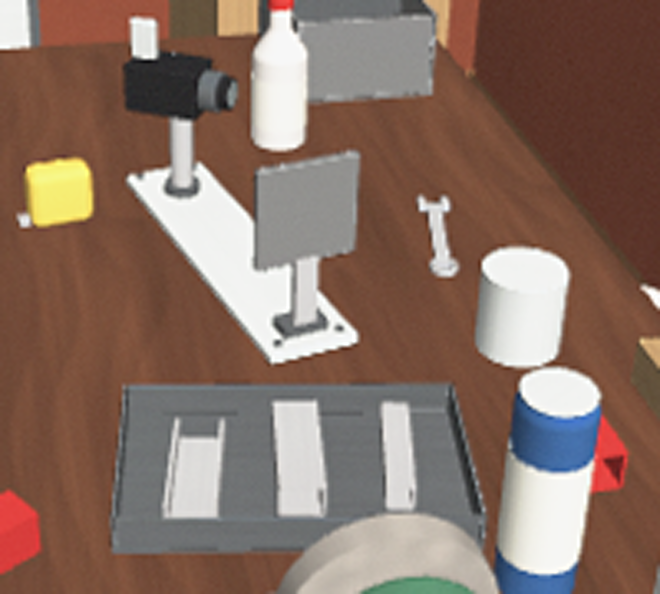

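Run:
```python
from h import *
# stand fit
S=bot.grab_frame('scene'); D=bot.grab_frame('side')
from scipy.optimize import least_squares
loc={'a':(215,50),'b':(215,-50),'c':(-215,50),'d':(-215,-50)}
# guess x axis direction from ray hits
sc=[(303.3,254),(325,236),(448.3,292.7)]; sd=[(278.8,189.5),(301.5,184.4),(322.4,244.1),(348.2,236.8)]
for p in sc: print('scene',onz(S,p,.012).round(3))
for p in sd: print('side',onz(D,p,.012).round(3))
a=S['color'][:,:,::-1];b=D['color'][:,:,::-1]
for n,f in (('scene',S),('side',D)):
  for d in bot.trace('tube_center',n):
    m=d['pixels']; ys,xs=np.nonzero(m); print(n,d['conf'],np.round(d['point']),xs.min(),xs.max(),ys.min(),ys.max())
cv2.imwrite('pics/z1.png',cv2.resize(a[180:230,240:330],None,fx=8,fy=8,interpolation=cv2.INTER_CUBIC))
cv2.imwrite('pics/z2.png',cv2.resize(b[245:310,270:390],None,fx=6.5,fy=6.5,interpolation=cv2.INTER_CUBIC))
print(bot.get_obs()['time'])
```

```text
scene [ 0.619 -0.073  0.012]
scene [ 0.517 -0.086  0.012]
scene [0.423 0.319 0.012]
side [0.424 0.298 0.012]
side [0.522 0.328 0.012]
side [ 0.521 -0.114  0.012]
side [ 0.615 -0.087  0.012]
scene 0.83 [224. 242.] 205 239 224 257
scene 0.82 [334. 160.] 326 343 148 173
scene 0.76 [270. 143.] 251 283 135 152
scene 0.73 [285. 205.] 274 301 189 217
side 0.8 [226. 298.] 204 251 284 323
side 0.71 [332. 277.] 322 338 257 292
side 0.57 [280. 381.] 258 307 352 399
side 0.48 [423. 274.] 419 429 264 284
1.55
```

View pics/z1.png

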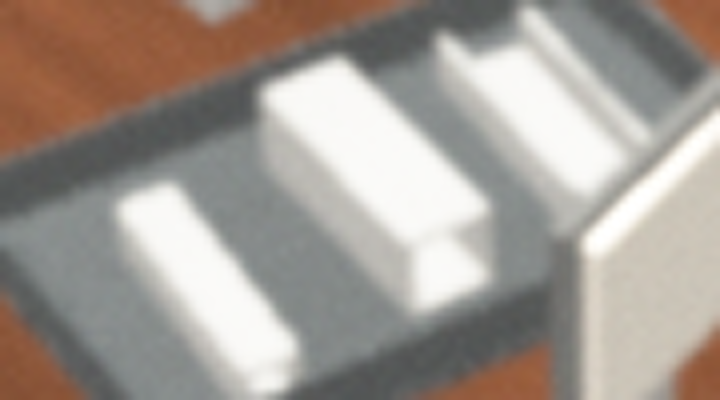

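View pics/z2.png

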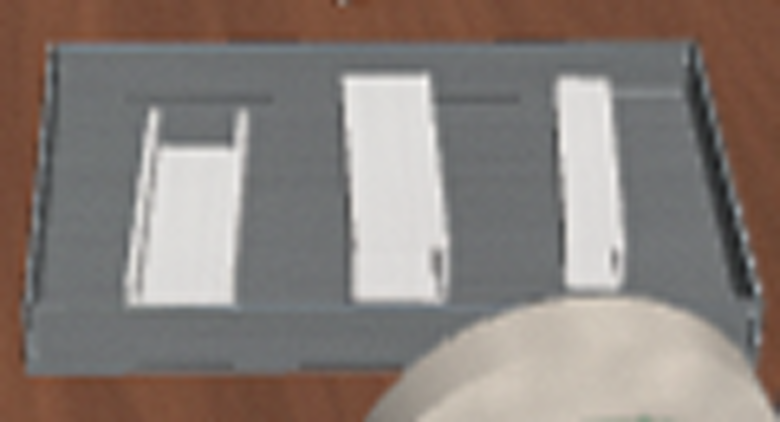

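Run:
```python
from h import *
S=bot.grab_frame('scene'); D=bot.grab_frame('side')
for p in [(272.5,191.9),(283.1,187.1),(301.3,205.6),(291.5,210.6)]: print('scene',onz(S,p,.044).round(3))
for p in [(322.8,256.5),(336.5,256.5),(338.8,282.7)]: print('side',onz(D,p,.044).round(3))
for p in [(324.2,291.2),(338.6,291.2)]: print('side low',onz(D,p,.004).round(3))
# robot base flange check
for n,f in (('S',S),('D',D)): print(n,proj(f,[0,0,0]),proj(f,[0.0,0,0.2]),proj(f,[0.208,.642,.405]))
```

```text
scene [ 0.521 -0.339  0.044]
scene [ 0.478 -0.335  0.044]
scene [ 0.497 -0.219  0.044]
scene [ 0.537 -0.222  0.044]
side [ 0.5   -0.223  0.044]
side [ 0.54  -0.23   0.044]
side [ 0.519 -0.349  0.044]
side low [ 0.482 -0.331  0.004]
side low [ 0.522 -0.338  0.004]
S [444.97897968 183.04879617] [454.24390662 135.8986382 ] [654.83931137 206.23811812]
D [160.31603916 243.44809163] [149.58031955 189.39809259] [215.77801946  73.93474418]
```

Run:
```python
from h import *
S=bot.grab_frame('scene'); D=bot.grab_frame('side')
print('post',onz(S,(420.7,294),.015),onz(D,(295,192),.015))
print('tab',onz(S,(445.7,241.7),.205),onz(D,(283.9,146.5),.205))
print('lens',onz(S,(404.3,262.3),.15),onz(D,(309.7,162.9),.15))
print(bot.get_obs()['time'])
```

```text
post [0.48594642 0.26974032 0.015     ] [0.48483898 0.25933666 0.015     ]
tab [0.4458792  0.28944511 0.205     ] [0.4473502  0.27618162 0.205     ]
lens [0.53564231 0.23322336 0.15      ] [0.53925472 0.23109209 0.15      ]
1.75
```

Request:
apply_moves(deltas=[0,0,-1.5,29,-43,12,0,0,0,-1.5,29,-44,10,0,0,0,-1.5,30,-44,10,0,0,0,-1.5,30,-45,8,0,0,0,-1.5,30,-45,5,0,0,0,-1.5,30,-45,5,0,0,0,-1,30,-45,0,0,0,0,-1,30,-44,0,0])

```text
time: 2.75
position: [0.447, 0.2853, 0.4552]
tcp_rot: [-0.0, 0.968, -0.25, 0.0]
contact_force: [1.6, 1.0, 0.0]
gripper_width: 0.0878
```

Run:
```python
from h import *
S=bot.grab_frame('scene');D=bot.grab_frame('side');W=bot.grab_frame('wrist'); save(W,'w1')
o=bot.get_obs(); print(o['position'],o['tcp_rot'],o['time'])
print('can',onz(D,(402,315),0),onz(S,(218,209),0))
for n,p in dict(post=[.486,.266,.18],tab=[.446,.285,.225],lens=[.537,.232,.15],c=[.52,.115,.012],pan=[.56,-.06,.2],tube=[.509,-.281,.044]).items(): print(n,proj(W,p).round(1))
for l in ['stand','camera_head','camera_tab','lens','tube_center']:
    print(l,[(np.round(d['point'],1).tolist(),round(d['conf'],2)) for d in bot.spot_in(l,'wrist')])
```

```text
[0.44735286 0.28496424 0.45493468] [-1.86164160e-04  9.67729586e-01 -2.51990868e-01  1.28926332e-04] 2.9
can [ 6.66849940e-01 -4.55367312e-01  1.11022302e-16] [ 0.67972898 -0.43663401  0.        ]
post [319.7 160.8]
tab [322.9 224.4]
lens [324.9  91.3]
c [405.2  66.5]
pan [ 728.6 -204.3]
tube [ 757.  -127.7]
stand [([371.6, 100.6], 0.73), ([634.7, 30.7], 0.23)]
camera_head [([324.4, 160.8], 0.86)]
camera_tab [([324.2, 159.5], 0.65)]
lens []
tube_center []
```

View pics/w1.png

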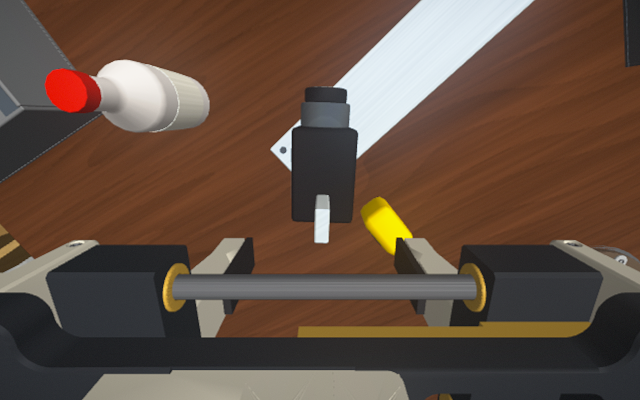

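Run:
```python
import cv2
a=cv2.imread('pics/w1.png')
cv2.imwrite('pics/w1c.png',cv2.resize(a[70:270,240:440],None,fx=3,fy=3,interpolation=cv2.INTER_CUBIC))
cv2.imwrite('pics/w1d.png',cv2.resize(a[0:180,240:560],None,fx=2.5,fy=2.5,interpolation=cv2.INTER_CUBIC))
```

```text
(no output)
```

View pics/w1c.png

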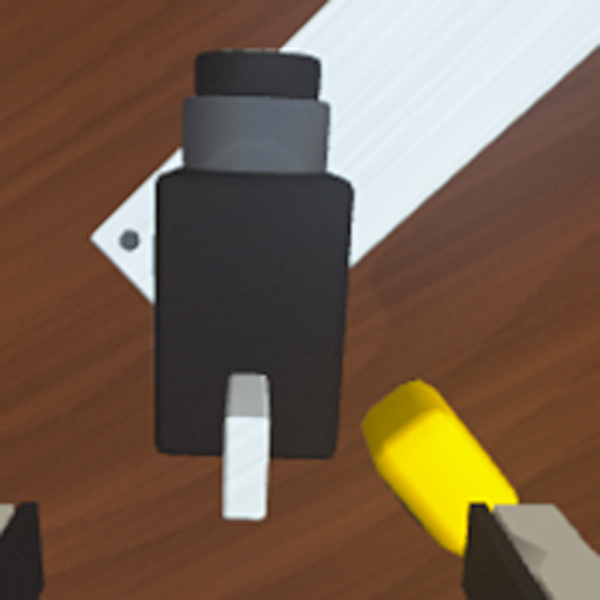

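View pics/w1d.png

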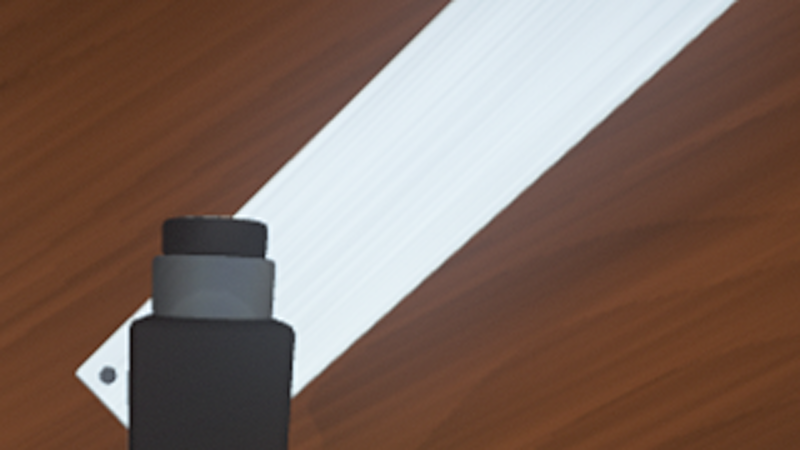

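Run:
```python
from h import *
W=bot.grab_frame('wrist')
P=lambda p,z:onz(W,p,z)[:2]
a=P((270.7,149.3),.012);b=P((422,.8),.012);c=P((357.2,159.2),.012);d=P((534,.8),.012)
print(a,b,c,d)
for u,v in((a,b),(c,d)): t=v-u; print(np.degrees(np.arctan2(t[1],t[0])))
t=(b-a)/np.linalg.norm(b-a); n=np.array([-t[1],t[0]]); print('width',(c-a)@n)
T=[P((240+x/3,70+y/3),.225) for x,y in((224,417),(270,417),(267,520),(221,520))]
print(np.round(T,4),np.mean(T,0)); e=T[0]+T[1]-T[2]-T[3]; print(np.degrees(np.arctan2(e[1],e[0])),np.linalg.norm(e)/2,np.linalg.norm(T[0]-T[1]))
R_=q2R(bot.get_obs()['tcp_rot']); print('toolx',np.degrees(np.arctan2(R_[1,0],R_[0,0])))
L=P((240+257/3,70+52/3),.15+.02); print('lens top',L)
print(bot.get_obs()['time'])
```

```text
[0.51265081 0.34079158] [0.57878976 0.06960469] [0.43733223 0.23484848] [ 0.50907995 -0.05660469]
-76.29387614208409
-76.17034837992176
width -0.09827615719887389
[[0.4585 0.2886]
 [0.4527 0.278 ]
 [0.427  0.2929]
 [0.4331 0.3039]] [0.44281999 0.2908666 ]
-30.591637863067692 0.029632585462374402 0.012064656716788679
toolx -28.893414435803177
lens top [0.53630625 0.23556433]
3.2
```

Request:
apply_moves(deltas=[0,0,-1.7,-4,6,0,100,0,0,0,0,0,-20,120,0,0,0,0,0,-25,120,0,0,0,0,0,-25,120,0,0,0,0,0,-16,120,0,0,0,0,0,0,255,0,0,0,0,0,0,255,0,0,0,0,0,0,255], newtons=25)

```text
time: 4.2
position: [0.4425, 0.2933, 0.3696]
tcp_rot: [-0.001, 0.964, -0.264, 0.0]
contact_force: [0.1, 0.4, -0.5]
gripper_width: 0.022
```

Run:
```python
from h import *
W=bot.grab_frame('wrist'); save(W,'w2')
o=bot.get_obs(); print(o['position'],o['contact_force'],o['gripper_width'],o['time'])
```

```text
[0.44243761 0.293074   0.36948175] [-3.56536496 -2.47299929  3.03083213] 0.01786470137766795 4.25
```

View pics/w2.png

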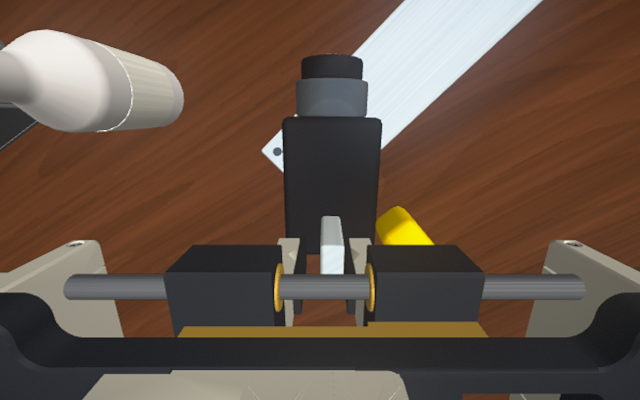

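Request:
apply_moves(deltas=[0,0,0,0,0,0,255,0,0,-7.6,3.8,4.9,0,255,0,0,-7.6,4.4,4.3,0,255,0,0,-7.6,4.9,3.7,0,255,0,0,-7.6,5.4,3.0,0,255,0,0,-7.6,5.7,2.3,0,255,0,0,-7.6,6.0,1.5,0,255,0,0,0,0,0,0,255])

```text
time: 5.25
position: [0.4727, 0.3129, 0.3693]
tcp_rot: [-0.001, 0.786, -0.618, -0.0]
contact_force: [-3.3, 0.6, 5.0]
gripper_width: 0.0119
```

Run:
```python
from h import *
W=bot.grab_frame('wrist'); save(W,'w3')
o=bot.get_obs(); print(o['position'],o['contact_force'],o['gripper_width'],o['time'])
```

```text
[0.47260173 0.31292306 0.36931215] [-3.26793651  0.40846721  5.06119236] 0.01233454181735536 5.3
```

View pics/w3.png

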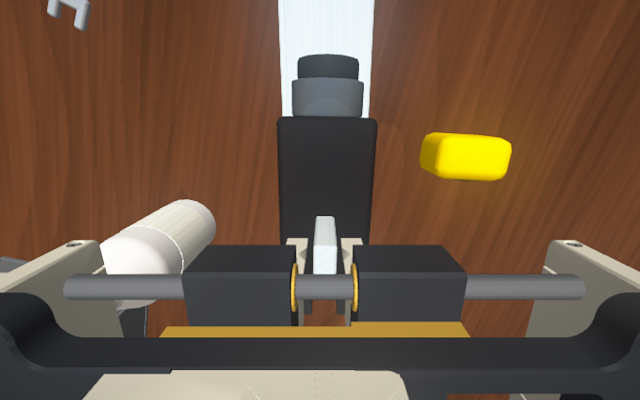

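Request:
apply_moves(deltas=[0,0,0,0,0,0,170,0,0,0,0,0,0,170,0,0,0,0,0,10,170,0,0,0,0,0,30,170,0,0,0,0,0,50,170,0,0,0,3,-20,35,100,0,0,0,3,-20,0,90,0,0,0,3,-10,0,85])

```text
time: 6.3
position: [0.4814, 0.2616, 0.4938]
tcp_rot: [-0.0, 0.786, -0.618, -0.0]
contact_force: [-0.1, -0.0, -0.0]
gripper_width: 0.0534
```

Run:
```python
from h import *
W=bot.grab_frame('wrist'); save(W,'w4')
o=bot.get_obs(); print(o['position'],o['contact_force'],o['gripper_width'],o['time'])
a=W['color'][:,:,::-1]
cv2.imwrite('pics/w4c.png',cv2.resize(a[0:260,200:460],None,fx=2.3,fy=2.3,interpolation=cv2.INTER_CUBIC))
```

```text
[0.48163744 0.26102931 0.49329916] [ 0.37066239 -0.43075427 -1.45820114] 0.05596048893019902 6.35
```

View pics/w4c.png

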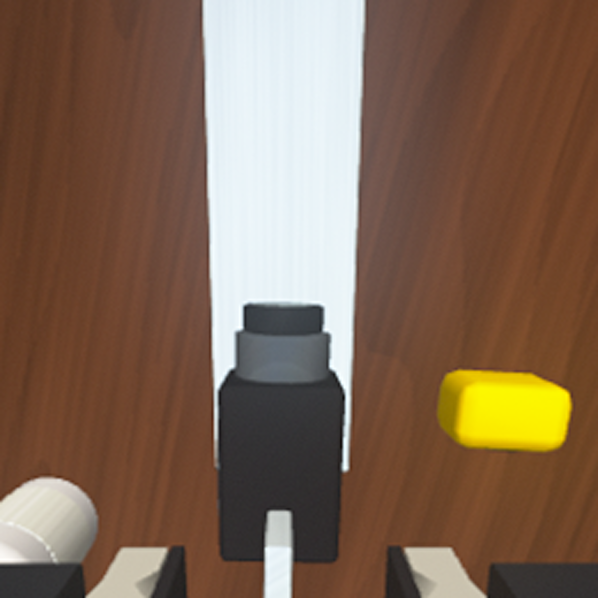

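Run:
```python
from h import *
W=bot.grab_frame('wrist')
P=lambda p,z:onz(W,(200+p[0]/2.3,p[1]/2.3),z)[:2]
a,b,c,d=P((217,465),.012),P((203,0),.012),P((350,470),.012),P((364,0),.012)
ang=lambda t:np.degrees(np.arctan2(t[1],t[0]))
print(a,b,c,d,ang(b-a),ang(d-c)); 
x=(b-a)/np.linalg.norm(b-a)+(d-c)/np.linalg.norm(d-c); x/=np.linalg.norm(x); y=np.array([-x[1],x[0]])
print('w',(a-c)@y)
C=(a+c)/2+.215*x; print('centre',C,ang(x),'post',C-.15*x,'spot',C+.0445*x)
T1,T2=P((265.5,545),.225),P((291.5,545),.225); L=P((283.5,303),.17)
print((T1+T2)/2,L,ang(L-(T1+T2)/2), np.linalg.norm(T1-T2))
# head top front edge at z=.18
f1,f2=P((234,377),.18),P((334,377),.18); print(ang(f2-f1)+90)
```

```text
[0.51605212 0.33202693] [0.58554839 0.04320879] [0.41848219 0.31236248] [0.49003253 0.01994504] -76.47052450542387 -76.25069422921787
w 0.09945545350021953
centre [0.51796637 0.1132579 ] -76.36060936732088 post [0.48259482 0.25902776] spot [0.52845992 0.07001284]
[0.47678081 0.29100198] [0.49727096 0.19790338] -77.58761378190448 0.01087133912360222
-76.34108272785272
```

Request:
apply_moves(deltas=[0,0,-2.7,3,-60,0,81,0,0,-2.7,3,-60,0,81,0,0,-2.7,3,-60,0,81,0,0,-2.7,3,-60,0,81,0,0,-2.7,3,-60,0,81,0,0,-2.7,3,-60,-15,81,0,0,-2.7,3,-58,-25,81,0,0,-2.7,3,-55,-25,81])

```text
time: 7.4
position: [0.5055, -0.2113, 0.4275]
tcp_rot: [-0.0, -0.656, 0.755, 0.0]
contact_force: [1.0, 0.4, -0.5]
gripper_width: 0.0602
```

Run:
```python
from h import *
W=bot.grab_frame('wrist'); save(W,'w5')
o=bot.get_obs(); print(o['position'],o['contact_force'],o['gripper_width'],o['time'])
for l in ['tube_center','small_tube','channel']:
    print(l,[(np.round(d['point'],1).tolist(),round(d['conf'],2)) for d in bot.spot_in(l,'wrist')])
print(proj(W,[.509,-.281,.044]))
a=W['color'][:,:,::-1]
cv2.imwrite('pics/w5c.png',cv2.resize(a[0:260,170:500],None,fx=2.3,fy=2.3,interpolation=cv2.INTER_CUBIC))
```

```text
[ 0.50483903 -0.21540132  0.42323294] [ 0.31758403 -2.41825714 -2.07268146] 0.05969754310639109 7.45
tube_center [([540.2, 36.8], 0.94), ([316.6, 117.6], 0.92), ([125.0, 145.2], 0.85), ([151.6, 15.9], 0.67)]
small_tube [([247.9, 131.2], 0.63), ([315.3, 118.6], 0.25)]
channel [([385.8, 118.5], 0.72), ([155.1, 15.3], 0.24)]
[313.23218862 126.09868675]
```

View pics/w5c.png

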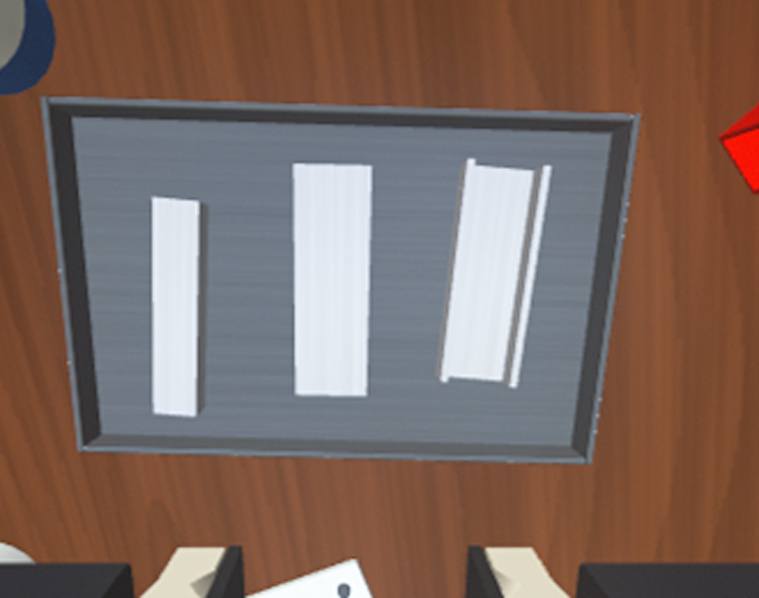

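Run:
```python
from h import *
W=bot.grab_frame('wrist')
P=lambda p,z:onz(W,(170+p[0]/2.3,p[1]/2.3),z)[:2]
ang=lambda t:np.degrees(np.arctan2(t[1],t[0]))
T=np.array([P(p,.044) for p in((293,163),(372,165),(367,396),(295,395))]); 
print(T.round(4),T.mean(0)); e=T[0]+T[1]-T[2]-T[3]; w=T[1]+T[2]-T[0]-T[3]
print(ang(e),np.linalg.norm(e)/2,np.linalg.norm(w)/2,ang(w)-90)
K=np.array([P(p,.029) for p in((443,380),(468,162))]);print('channel left',K)
S=np.array([P(p,.029) for p in((199,200),(196,415))]);print('small right',S)
o=bot.get_obs();R_=q2R(o['tcp_rot']); print('toolx',ang(R_[:2,0]),o['position'],o['time'])
print('plate corner',P((357,560),.012))
```

```text
[[ 0.5169 -0.3451]
 [ 0.4769 -0.3385]
 [ 0.4955 -0.2197]
 [ 0.5359 -0.226 ]] [ 0.50629496 -0.28229577]
-98.99742042724193 0.12044677396107596 0.04077206657442279 80.90448990756389
channel left [[ 0.449954   -0.21988523]
 [ 0.42508118 -0.33476658]]
small right [[ 0.57141497 -0.33628958]
 [ 0.59822078 -0.21965343]]
toolx -97.91573349823848 [ 0.50576999 -0.20967734  0.4281386 ] 7.65
plate corner [ 0.51711036 -0.10395172]
```

Request:
apply_moves(deltas=[0,0,-1.1,0.5,-36,0,81,0,0,0,0,-36.5,0,81,0,0,0,0,0,-40,81,0,0,0,0,0,-50,81,0,0,0,0,0,-50,81,0,0,0,0,0,-40,81,0,0,0,0,0,0,81,0,0,0,0,0,0,81])

```text
time: 8.65
position: [0.5073, -0.2815, 0.2509]
tcp_rot: [0.0, -0.65, 0.76, -0.001]
contact_force: [0.7, 0.2, 0.8]
gripper_width: 0.0602
```

Run:
```python
from h import *
W=bot.grab_frame('wrist'); save(W,'w6')
for i in range(2):
  o=bot.get_obs(); print(o['position'],o['contact_force'],o['gripper_width'],o['time'])
  bot.grab_frame('wrist')
R_=q2R(o['tcp_rot']); print(R_.round(4))
```

```text
[ 0.5073423  -0.28173648  0.25126275] [0.94159197 0.18295665 0.1029469 ] 0.05994391086913761 8.7
[ 0.50717687 -0.28188514  0.25133523] [-0.00532351  0.42549365  0.86780366] 0.05975940907307215 8.75
[[-1.549e-01 -9.879e-01  3.700e-03]
 [-9.879e-01  1.549e-01 -1.000e-03]
 [ 4.000e-04 -3.800e-03 -1.000e+00]]
```

View pics/w6.png

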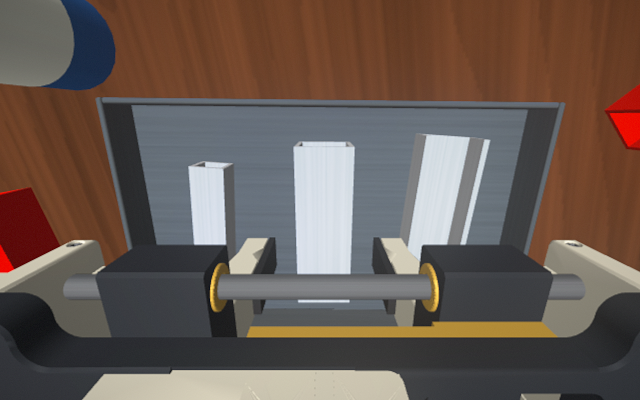

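Request:
apply_moves(deltas=[0,0,0,-1,0,-30,81,0,0,0,0,0,-20,81,0,0,0,0,0,-10,81,0,0,0,0,0,0,160,0,0,0,0,0,0,160,0,0,0,0,0,0,160,0,0,0,0,0,0,160,0,0,0,0,0,0,160], newtons=40)

```text
time: 9.8
position: [0.5058, -0.2823, 0.1901]
tcp_rot: [0.001, -0.65, 0.76, -0.001]
contact_force: [1.9, 1.3, 6.4]
gripper_width: 0.0398
```

Request:
apply_moves(deltas=[0,0,0,0,0,0,255,0,0,0,0,0,15,255,0,0,0,0,0,30,255,0,0,0,0,0,40,255,0,0,0,0,0,50,255,0,0,0,0,0,50,255,0,0,0,0,0,50,255,0,0,0,0,0,20,255])

```text
time: 10.8
position: [0.5044, -0.2821, 0.4478]
tcp_rot: [0.001, -0.65, 0.76, -0.001]
contact_force: [0.4, -0.1, -3.8]
gripper_width: 0.0397
```

Run:
```python
from h import *
W=bot.grab_frame('wrist'); save(W,'w7')
o=bot.get_obs(); print(o['position'],o['contact_force'],o['gripper_width'],o['time'])
```

```text
[ 0.50460803 -0.28227326  0.44930966] [ 1.1965205  -0.98376942 -0.70342355] 0.03919069803191499 10.85
```

View pics/w7.png

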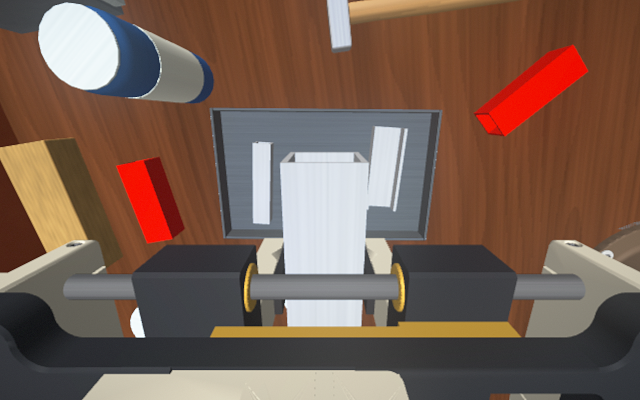

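Request:
apply_moves(deltas=[0,0,2.8,3,35,0,255,0,0,2.8,3,45,0,255,0,0,2.8,3,50,0,255,0,0,2.8,3,50,0,255,0,0,2.8,3,50,0,255,0,0,2.8,3,50,0,255,0,0,2.8,3,45,0,255,0,0,3,2.5,30,0,255])

```text
time: 11.85
position: [0.5276, 0.0745, 0.443]
tcp_rot: [0.001, 0.787, -0.617, -0.001]
contact_force: [0.5, -0.3, -3.4]
gripper_width: 0.0399
```

Request:
apply_moves(deltas=[0,0,0,0,0,0,255,0,0,0,0,0,-10,255,0,0,0,0,0,-20,255,0,0,0,0,0,-20,255,0,0,0,0,0,-20,255,0,0,0,0,0,-10,255,0,0,0,0,0,0,255,0,0,0,0,0,0,255])

```text
time: 12.85
position: [0.5288, 0.0727, 0.3646]
tcp_rot: [-0.0, 0.786, -0.618, 0.0]
contact_force: [0.4, -0.4, -3.4]
gripper_width: 0.0396
```

Run:
```python
from h import *
o=bot.get_obs(); print(o['position'],o['contact_force'],o['gripper_width'],o['time'])
R_=q2R(o['tcp_rot']); print(R_.round(4),np.degrees(np.arctan2(R_[1,0],R_[0,0])))
for n in ['scene','side','wrist']:
  f=bot.grab_frame(n); save(f,n+'8')
  if n!='wrist':
    u,v=(355,250) if n=='scene' else (310,190)
    a=f['color'][:,:,::-1]
    cv2.imwrite('pics/%s8c.png'%n,cv2.resize(a[v-80:v+60,u-90:u+110],None,fx=4,fy=4,interpolation=cv2.INTER_CUBIC))
```

```text
[0.5287914  0.07271648 0.36461877] [ 0.4215739  -0.41850633 -3.40676965] 0.03958142833277401 12.85
[[ 2.352e-01 -9.719e-01  1.000e-03]
 [-9.719e-01 -2.352e-01  2.000e-04]
 [ 0.000e+00 -1.000e-03 -1.000e+00]] -76.39517368346134
```

View pics/scene8c.png

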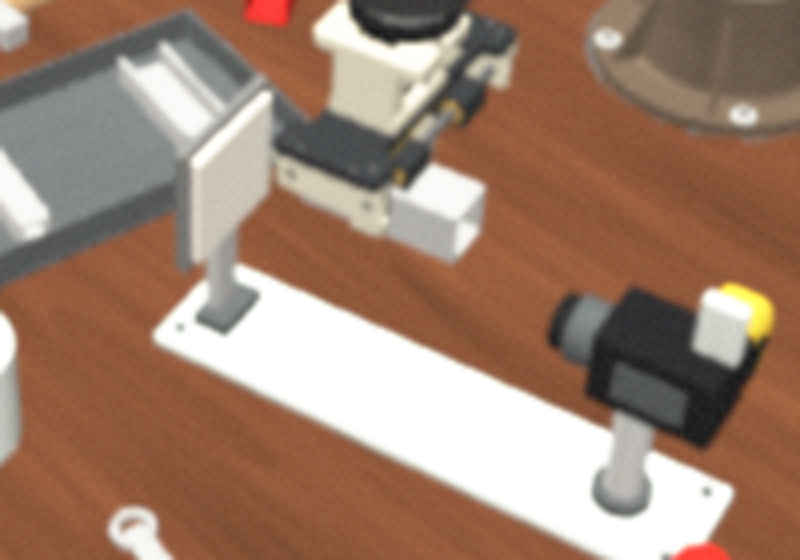

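View pics/side8c.png

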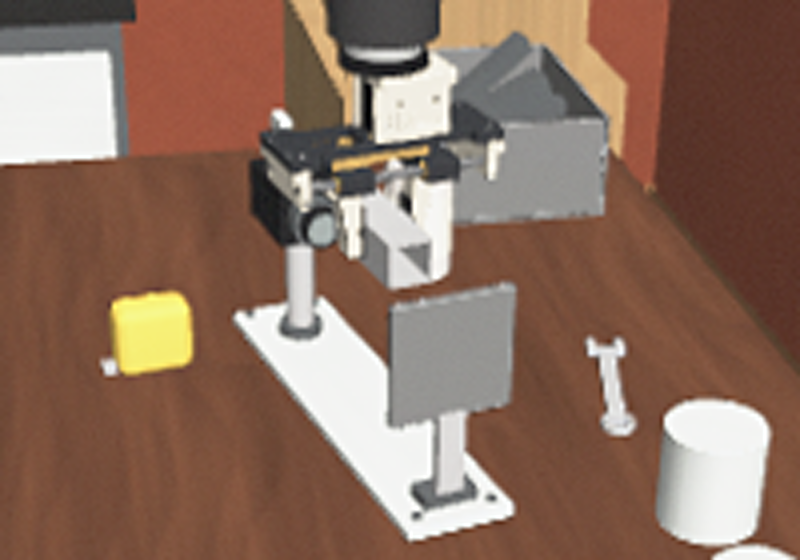

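View pics/wrist8.png

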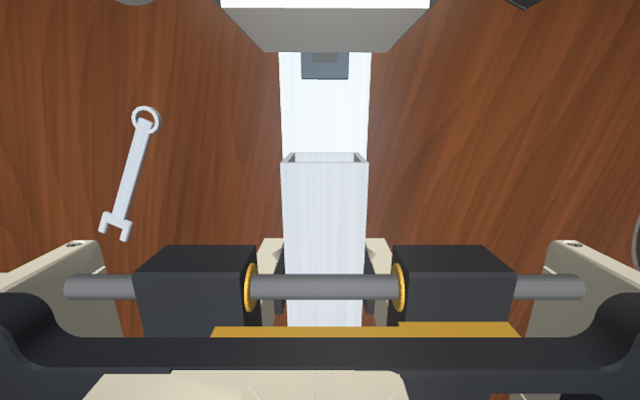

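Run:
```python
from h import *
W=bot.grab_frame('wrist');S=bot.grab_frame('scene');D=bot.grab_frame('side')
x=np.array([.2352,-.972]);y=np.array([.972,.2352])
for z,l,r in((.205,(221,8),(429,8)),(.095,(265,52),(386,52))):
  a,b=onz(W,l,z)[:2],onz(W,r,z)[:2]; m=(a+b)/2
  print(z,a,b,np.linalg.norm(a-b),'spot',m-.1295*x)
# plate lateral edges at row 140
a,b=onz(W,(281.5,140),.012)[:2],onz(W,(368.5,140),.012)[:2]; m=(a+b)/2; print('plate mid',m,np.linalg.norm(a-b)); s=np.array([.528,.073]); print('lat of plate mid rel spot guess',(m-s)@y)
t=bot.get_obs()['position'][:2]; print('tcp lat',(t-s)@y,(t-s)@x)
a,b=onz(W,(280.5,162),.218)[:2],onz(W,(367.5,162),.218)[:2];m=(a+b)/2;print('tube end mid',m,np.linalg.norm(a-b),(m-s)@y,(m-s)@x)
# head plate lens check scene: lens face, tab
print('panel top corners scene',onz(S,(265+190/4,170+175/4),.205),onz(S,(265+270/4,170+92/4),.205))
```

```text
0.205 [ 0.60105895 -0.03831029] [ 0.51447981 -0.0592452 ] 0.08907423010783456 spot [0.52731098 0.07709626]
0.095 [ 0.60500865 -0.04182289] [ 0.51122926 -0.06451066] 0.09648475518411248 spot [0.52766056 0.07270723]
plate mid [0.54043552 0.02024359] 0.10085322709177386
lat of plate mid rel spot guess -0.0003209793155129221
tcp lat 0.0005256874170602568 0.00017058290615525778
tube end mid [0.54309534 0.01353752] 0.0393020907427342 0.0006870991039019461 0.061347952259046504
panel top corners scene [ 0.62267296 -0.0263763   0.205     ] [ 0.51928121 -0.05424379  0.205     ]
```

Request:
apply_moves(deltas=[0,0,0,0,0,-10,255,0,0,0,0,0,-15,255,0,0,0,0,0,-15,255,0,0,0,0,0,-8,255,0,0,0,0,0,0,255,0,0,0,0,0,0,255,0,0,0,0,0,0,255,0,0,0,0,0,0,255])

```text
time: 14.15
position: [0.5286, 0.0729, 0.3163]
tcp_rot: [-0.0, 0.786, -0.618, 0.0]
contact_force: [0.7, 0.3, -3.5]
gripper_width: 0.0396
```

Run:
```python
from h import *
o=bot.get_obs(); print(o['position'],o['contact_force'],o['gripper_width'],abs(o['qd']).max(),o['time'])
R_=q2R(o['tcp_rot']); print(np.degrees(np.arctan2(R_[1,0],R_[0,0])))
F={n:bot.grab_frame(n) for n in ['scene','side']}
C=np.array([.528,.073,.15]);x=np.array([.2352,-.972,0]);y=np.array([.972,.2352,0]);z=np.array([0,0,1])
out=[]
for n,f in F.items():
    a=f['color'][:,:,::-1].copy(); k=4
    u,v=(355,250) if n=='scene' else (310,190); 
    a=cv2.resize(a[v-80:v+60,u-90:u+110],None,fx=k,fy=k,interpolation=cv2.INTER_CUBIC)
    for p in [C+sx*.06*x+sy*.02*y+sz*.02*z for sx in(-1,1) for sy in(-1,1) for sz in(-1,1)]+[C-.129*x,C+.129*x]:
        q=(proj(f,p)-[u-90,v-80]+.5)*k; cv2.circle(a,tuple(int(i) for i in q),3,(0,0,255),-1)
    cv2.imwrite('pics/%s9c.png'%n,a)
```

```text
[0.52860039 0.07292198 0.31632352] [ 0.66710006  0.31241918 -3.5140775 ] 0.03963002405961571 0.0018099282175962047 14.15
-76.37891368091951
```

View pics/scene9c.png

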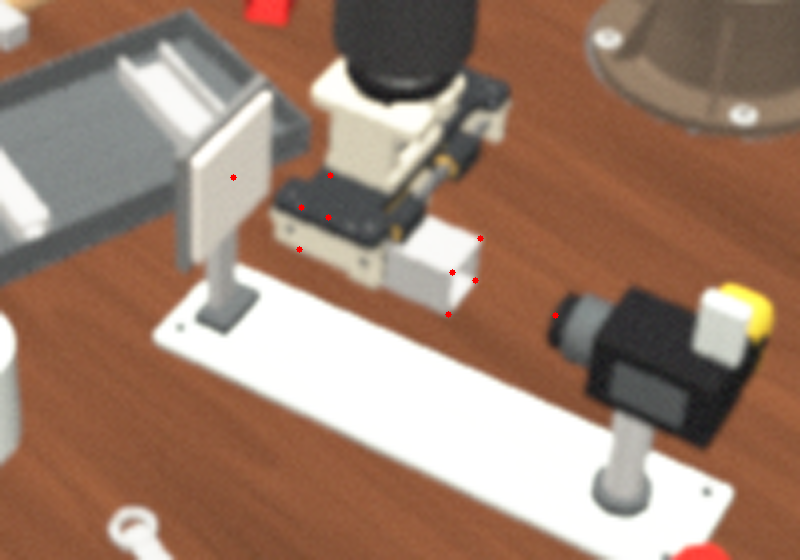

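View pics/side9c.png

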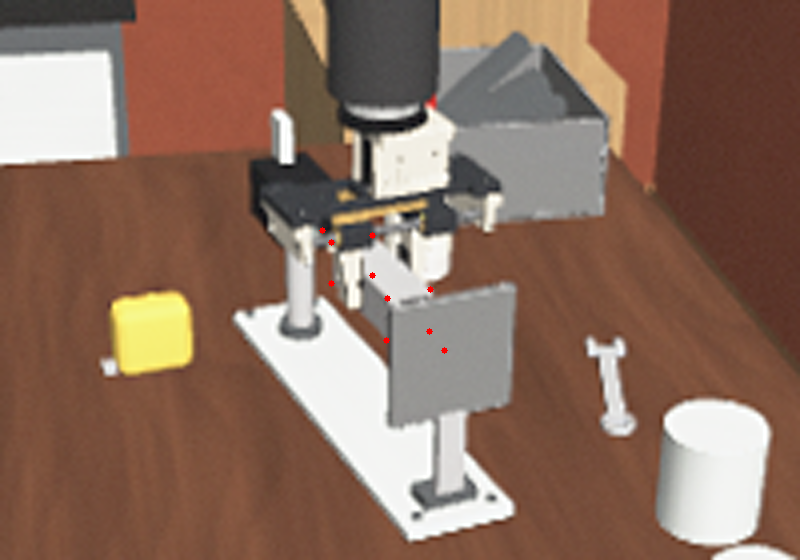

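Run:
```python
from h import *
print(bot.close_job()); o=bot.get_obs(); print(o['time'],o['position'],o['gripper_width'])
```

```text
the job is handed in; nothing more can be done
None
the job is handed in; nothing more can be done
```

I turned the camera to face the light panel, then picked the 40 mm tube out of the middle of the tray. It is now held half-way between lens and panel, and the job was handed in at about 14 s. The system gave no verdict.

**Camera swivel:** I gripped the tab and turned the head about 45.6° clockwise. Afterwards two wrist-picture measurements put its line of sight within about 1.3° of the plate axis, against an allowed 5.7°.

**Tube position:** From the TCP pose and stand fit, the centre is about 1 mm from the estimated view spot. The tube's yaw matches the plate's within about 0.2°. The predicted tube corners, lens and panel centre lined up with the scene picture; in the side picture the panel hides part of the tube.

**Grip:** The fingers stand at 39.6 mm with a 40 N setting. The arm is still, and the measured force is close to the tube's weight, with no sign of contact elsewhere.

**Disagreement:** The stand's position along its length varied between cameras. The wrist and scene views agreed to about 1 cm, while the side camera was up to about 17 mm off. I used the wrist and scene values; the allowance in that direction is 25 mm.

I did not touch the other things, but I did not measure them again at the end.

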